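# Portion one row of biscuit balls into the open cup

## Task

Turn the wheel of cups by its knob, click by click, until the open cup stands under the tray's spout, then lift the rod to tip the counting tray gently, just far enough that only the front row of three balls rolls into the cup and the two rows behind stay in their grooves. Then lay the tray flat again and turn the wheel one click clockwise, seen from above, so the filled cup stands clear of the spout, settled in its click. Leave the things around the machine where they are.

Things in the scene. Friction and masses are not known exactly. Their poses are not given: they have to be found in the camera images.
- machine: fixed portioning machine, 150 x 310 mm base board. Origin: on the table; z up, +y level from the tipping tray towards the wheel of cups. In this frame (mm): wheel axis x 0, y 120; tray spout edge (hinge) x 0, y 18, height 108; rod x 0, y -141, height 128 (tray flat). Top heights: lids 97, tray walls and balls 140, knob 147. Stands turned by up to 0.3 rad.
- wheel (a joint): turn of the level wooden wheel (256 mm) with five steel cups 80 mm from its axis, 72 degrees apart: four lidded, one open. 0 = open cup under the spout; clockwise from above lowers the value. A detent (0.12 N m) holds every 1.2566 rad (one click = one cup) and draws the wheel into the nearest when let go. Starts one or two clicks on the positive side, rarely between clicks. Limits -2.8, 3.3.
- knob_mid (a point): round dark wooden knob on the wheel's axis, 40 mm diameter, 42 mm high, standing on a 28 mm steel post. Point: on the axis, 128 mm above the table, 2 mm above the knob's middle. Pinch it at any heading with about 30 N and turn it to turn the wheel. Axes turn with the wheel.
- cup_floor (a point): centre of the inner floor of the one open cup (inner diameter 84 mm, outer 90 mm, inner depth 48 mm; its rim 92 mm above the table; its floor 44 mm above the table). z up; moves with the wheel.
- tray (a joint): tilt of the wooden counting tray about the level hinge at its spout edge. 0 = flat on its rest; positive = rod end raised, spout facing down; limit 0.9 rad. The front row rolls out of its shallow groove at about 0.23 rad, the two rows behind out of their deep grooves at about 0.52 rad. Lightly damped: it falls back flat if let go.
- tray_spout (a point): middle of the tray's spout edge, on the hinge axis, under the 8 mm tray floor, 108 mm above the table. Axes turn with the tray: x along the hinge, +y out over the wheel, z out of the floor. The rows of three balls lie at y -42 (front), -72, -102 mm; 76 mm between its side walls, open at the spout; end wall's outer face at y -124 mm.
- tray_rod (a point): middle of the round steel rod handle (12 mm diameter, 84 mm long, along the machine's x) at the tray's end away from the spout; 159 mm from the hinge along the tray and 20 mm above the hinge axis; 29 mm free between it and the tray's end wall. Lift it on an arc about the hinge; it may turn between the fingers. Axes as tray_spout.
- ball_f0_center (a point): centre of a hard-baked brown biscuit ball, 24 mm diameter, 10 g, in the front row (nearest the spout), place 1 of 3 along the row
- ball_f1_center (a point): centre of a hard-baked brown biscuit ball, 24 mm diameter, 10 g, in the front row (nearest the spout), place 2 of 3 along the row
- ball_f2_center (a point): centre of a hard-baked brown biscuit ball, 24 mm diameter, 10 g, in the front row (nearest the spout), place 3 of 3 along the row
- ball_m0_center (a point): centre of a hard-baked brown biscuit ball, 24 mm diameter, 10 g, in the middle row (behind the front row), place 1 of 3 along the row
- ball_m1_center (a point): centre of a hard-baked brown biscuit ball, 24 mm diameter, 10 g, in the middle row (behind the front row), place 2 of 3 along the row
- ball_m2_center (a point): centre of a hard-baked brown biscuit ball, 24 mm diameter, 10 g, in the middle row (behind the front row), place 3 of 3 along the row
- ball_b0_center (a point): centre of a hard-baked brown biscuit ball, 24 mm diameter, 10 g, in the back row (behind the front row), place 1 of 3 along the row
- ball_b1_center (a point): centre of a hard-baked brown biscuit ball, 24 mm diameter, 10 g, in the back row (behind the front row), place 2 of 3 along the row
- ball_b2_center (a point): centre of a hard-baked brown biscuit ball, 24 mm diameter, 10 g, in the back row (behind the front row), place 3 of 3 along the row
- jar: bystander: closed glass jar, 56 mm diameter, 85 mm high, origin at its foot
- brush: bystander: brush lying on the table
- bowl: bystander: white bowl, 90 mm diameter, 40 mm high, origin at its foot
- spare_lid: bystander: loose wooden lid, 92 mm diameter, 8 mm thick, lying flat, origin at its underside

How it is judged:
On the way, in this order (a step that is already met when the one before it is completed fails the run):
1. the open cup is clicked in under the spout, with the tray still flat (value of joint wheel between -0.1 and 0.1 rad and value of joint tray below 0.05 rad), for 0.2 s.
2. the three front balls are in the open cup, under the spout (horizontal distance between each of ball_f0_center, ball_f1_center, ball_f2_center and cup_floor below 0.041 m and z of ball_f0_center in the frame of cup_floor between 0.004 and 0.044 m and z of ball_f1_center in the frame of cup_floor between 0.004 and 0.044 m and z of ball_f2_center in the frame of cup_floor between 0.004 and 0.044 m and value of joint wheel between -0.15 and 0.15 rad), for 0.2 s.
At the end, for the whole second after the job is handed in: The three front balls lie inside the open cup below its rim; the six other balls are still in the tray's two rear grooves; the tray is flat (within 0.04 rad); the wheel is at rest one click clockwise of the spout (joint -1.2566, within 0.1 rad) (horizontal distance between each of ball_f0_center, ball_f1_center, ball_f2_center and cup_floor below 0.041 m and z of ball_f0_center in the frame of cup_floor between 0.004 and 0.044 m and z of ball_f1_center in the frame of cup_floor between 0.004 and 0.044 m and z of ball_f2_center in the frame of cup_floor between 0.004 and 0.044 m and y of each of ball_m0_center, ball_m1_center, ball_m2_center, ball_b0_center, ball_b1_center, ball_b2_center in the frame of tray_spout below -0.06 m and z of each of ball_m0_center, ball_m1_center, ball_m2_center, ball_b0_center, ball_b1_center, ball_b2_center in the frame of tray_spout above 0.01 m and value of joint wheel between -1.3566 and -1.1566 rad and value of joint tray below 0.04 rad and velocity of joint wheel between -0.05 and 0.05 rad/s); the robot touches nothing.
It fails at once if a ball of the two rear rows leaves its groove towards the spout (y of any of ball_m0_center, ball_m1_center, ball_m2_center in the frame of tray_spout above -0.058 m or y of any of ball_b0_center, ball_b1_center, ball_b2_center in the frame of tray_spout above -0.086 m).
It fails at once if a thing beside the machine is displaced by more than 30 mm (distance of any of jar, brush, bowl, spare_lid from where it was at the start of the episode above 0.03 m).
It also fails if it takes over 72 s, if anything falls off the work surface, if the arm or the gripper's body presses on something with over 40 N, if the wrist force passes 120 N, or if a joint passes its speed limit or range.

## Robot

A 7-joint arm with a two-finger parallel gripper is mounted at the origin on the work surface. World frame = base frame: x ahead of the robot, y to its left, z up, the work surface at z = 0. Lengths are in m, angles in rad, forces in N, time in s.
With the tool pointing down it reaches from about 0.425 to 0.95 m from the base axis. Payload 4.7 kg.
Tool frame: the origin (TCP) lies midway between the tips of the shut fingers; the grasp point (between the pads) lies env.pinch_z behind it (env.pinch_z is the distance from the TCP to the grasp point, in m); z points along the fingers, y is the direction in which the jaws open and shut (so a half turn about z gives the same grasp; the last joint's range is limited). The gripper opens to 85 mm and grips with 20 to 120 N. Pads are 22 mm wide; open, the fingers measure 114 mm over their backs; the gripper's body (76 mm by 85 mm) begins 54 mm behind the grasp point. The pads swing forward as they close: fully open they stand 13 mm farther back than shut.
Start: joints at [1.075, 0.469, -0.049, 1.532, 0.024, 1.141, -0.082], TCP at [0.304, -0.603, 0.231] pointing down, gripper open.
Joint ranges: [-2.59, 2.59], [-0.33, 1.99], [-1.39, 1.29], [0.1, 2.45], [-1.04, 4.18], [0.21, 1.99], [-2.66, 2.66]. Speed limits (rad/s): [2.57, 2.57, 3.14, 3.14, 3.14, 3.14, 3.14].

## Interface

Orientations are given as a unit quaternion [w, x, y, z].
In Python, from cell import env gives the robot as it stands.
- The arm moves only by the tool servo_tool, never from a script. Its argument "rows" is a list of rows, each a list of 3 entries, a list of its own where there are three numbers: the shift along the tool's x, y, z in m, then the turn about the tool's z in rad, then the opening, from -1 (shut) to 1 (fully open), so that 0 is half open. In form: [[[x, y, z], yaw, grip], ...]. A call has 1 to 10 rows; each row is the pose to reach, as a shift and turn from the pose measured when the call began, along the tool's axes at that moment; what a row does not reach only later rows make up. A row lasts 1/12 s, in which the tool goes at most 41.7 mm and 7.16 degrees, less where a joint would pass 70% of its speed; a pose out of reach is approached as far as the arm can. A call with a gripper value outside its range is refused whole. The fingers move at their own pace and stop on an object; "grip_force" is the grip in N (left out, the last holds). Time passes only in rows, so rows that repeat a pose let the fingers close. It gives the time, the measured TCP pose, the force and the opening at its end, in the units of the state.
- env.get_state(): the state, without advancing time (a new reading comes with each control period).
- env.snapshot(name): name is "scene" or "top" or "wrist"; returns the picture (400x640x3 uint8, blue, green, red); there is no depth.
- env.camera_model(name): a dict with "K" (3x3 intrinsics, pixels), "k1" (the pictures are not rectified: a ray, as slopes to the right and down, at radius r is drawn at 1 + k1 r^2 times it, then the intrinsics apply), "R" (3x3) and "t" (3): a world point X has camera coordinates R X + t. Camera axes: x right, y down, z forward; pixel columns grow to the right and rows downward; lengths in m; the calibration is good to about 2 mm. A picture is of the moment at which its call begins: read the wrist's pose just before it. camera_model takes no time and is no camera call; for the wrist camera it gives the pose at the moment of the call.
- env.sign_off(): hands the job in, once; it reports no verdict.
The state is a dict: "t": time; "joint_pos": joint angles; "dq": joint speeds; "effort": joint torques, N m; "ee_pos": TCP position; "tool_rot": TCP orientation; "wrist_force": force on the tool from outside, world axes, zero at the start; "torque": the same for the moment, N m; "gripper_width": opening from 0.0 (shut) to 1.0 (fully open).
Only numpy, scipy, OpenCV 4.12 (cv2) and the standard library are available. Lean on these libraries where they do the work, as an engineer would, in place of code of your own. Each camera call takes 0.05 s, during which the arm holds its last target.

## Working session

There is one attempt and no reset: what is moved stays moved. The work goes in short steps, Python scripts to look and compute and a tool call to move; the robot and the scene stay as the last step left them, time stands still between calls to the robot, and variables do not carry over. Pictures are saved under pics/ and viewed, and the job is handed in when it is done.

Besides the shell and the picture viewer there is one more tool, called after "Request:" by a JSON object that holds its "op" and its "data", one argument or row to a line. servo_tool: Moves the arm, as the interface text tells. Its arguments: {"type":"object","properties":{"rows":{"type":"array","items":{"type":"array"}},"grip_force":{"type":"number"}},"required":["rows"]}

```bash
mkdir -p pics; python3 - <<'E'
from cell import env
import cv2,json
s=env.get_state();print(s, env.pinch_z)
for n in("scene","top"):
    im=env.snapshot(n);cv2.imwrite(f"pics/{n}0.png",im)
    m=env.camera_model(n);print(n,m)
E
```

```text
{'t': 0.0, 'joint_pos': array([ 1.07514324,  0.46944202, -0.0486086 ,  1.53372392,  0.02411885,
        1.14101715, -0.08232507]), 'dq': array([-0.00165872,  0.00064259,  0.00142107, -0.0005294 ,  0.00149653,
        0.00080353,  0.00058155]), 'effort': array([-1.73137078e-04, -5.10309792e+01, -4.66314715e-02, -2.37717605e+01,
        1.07146261e-02,  7.62930431e-03,  2.46383667e-05]), 'ee_pos': array([ 0.30348107, -0.6022515 ,  0.2302484 ]), 'tool_rot': array([-9.63865752e-04,  9.72887428e-01,  2.31276994e-01, -2.73699706e-04]), 'wrist_force': array([ 0.12180316,  0.27173923, -0.24297374]), 'torque': array([-0.00962091,  0.02008298,  0.04893673]), 'gripper_width': 1.000426375449628} 0.0187
scene {'K': array([[497.5367086 ,   0.        , 316.90909174],
       [  0.        , 497.5367086 , 197.81658285],
       [  0.        ,   0.        ,   1.        ]]), 'k1': 0.048674532157842176, 'R': array([[ 0.80106608,  0.59818213,  0.02170892],
       [ 0.4211974 , -0.53754269, -0.73050709],
       [-0.42530682,  0.59432819, -0.68255997]]), 't': array([-0.41995176, -0.20392964,  1.29153262])}
top {'K': array([[499.31548834,   0.        , 324.34858016],
       [  0.        , 499.31548834, 201.66697696],
       [  0.        ,   0.        ,   1.        ]]), 'k1': 0.05344349801396763, 'R': array([[ 0.01122243, -0.99947667, -0.03033889],
       [-0.98651804, -0.00611276, -0.16353834],
       [ 0.1632673 ,  0.03176516, -0.98607036]]), 't': array([-0.02730654,  0.5815205 ,  0.97057564])}
```

View pics/scene0.png

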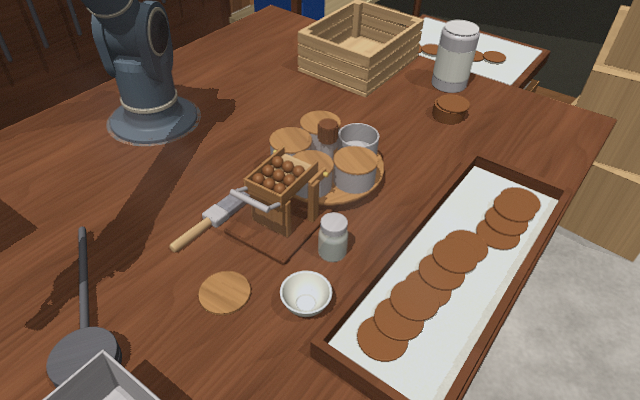

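View pics/top0.png

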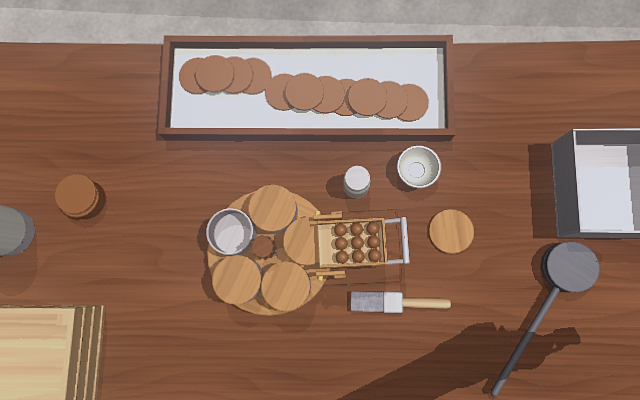

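```bash
cat > h.py <<'E'
import numpy as np,cv2
from cell import env
def proj(n,X,m=None):
    m=m or env.camera_model(n);X=np.atleast_2d(X);c=X@m["R"].T+m["t"];s=c[:,:2]/c[:,2:];r2=(s**2).sum(1,keepdims=True)
    s=s*(1+m["k1"]*r2);return s@m["K"][:2,:2].T+m["K"][:2,2]
def atz(n,uv,z,m=None):
    m=m or env.camera_model(n);d=(np.array(uv,float)-m["K"][:2,2])/m["K"][0,0];s=d.copy()
    for _ in range(20): s=d/(1+m["k1"]*(s@s))
    R=m["R"];o=-R.T@m["t"];v=R.T@np.array([s[0],s[1],1]);return o+v*(z-o[2])/v[2]
def crop(src,box,k,out):
    x,y,w,h=box;cv2.imwrite(out,cv2.resize(src[y:y+h,x:x+w],None,fx=k,fy=k,interpolation=cv2.INTER_CUBIC))
E
python3 - <<'E'
import cv2
from h import crop
crop(cv2.imread('pics/top0.png'),(195,175,225,150),3.5,'pics/c1.png')
crop(cv2.imread('pics/scene0.png'),(220,100,180,170),3.5,'pics/c2.png')
E
```

```text
(no output)
```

View pics/c1.png

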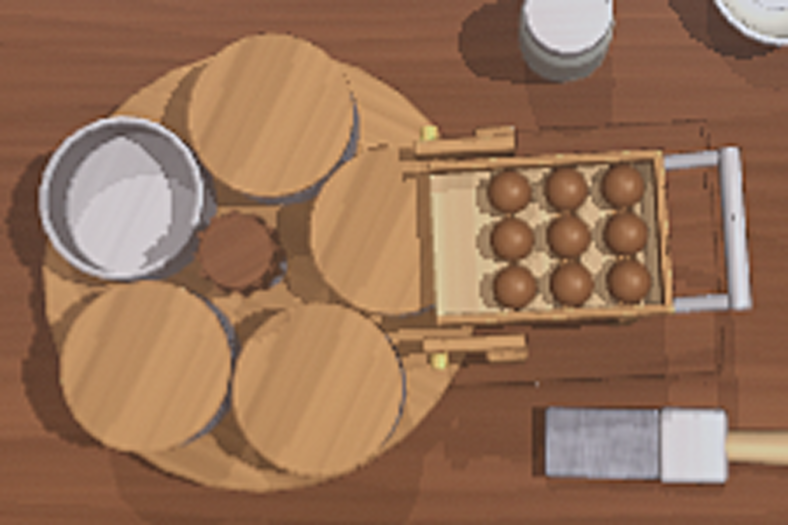

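View pics/c2.png

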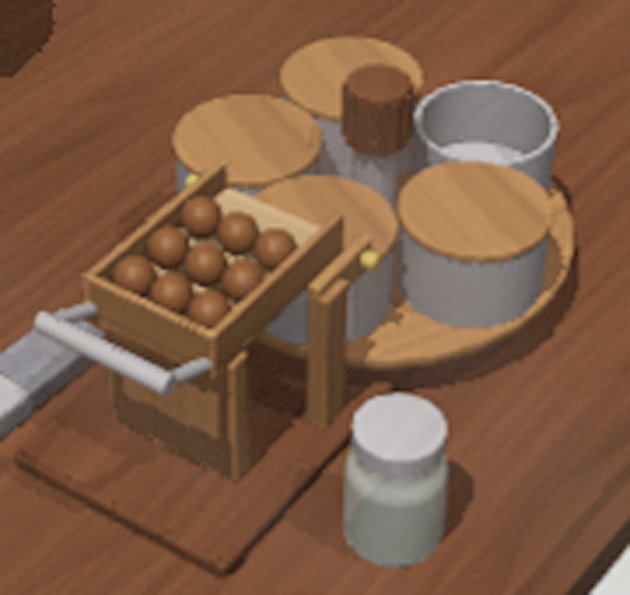

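```bash
python3 - <<'E'
from h import *
from scipy.optimize import least_squares
def px(a): return [195+a[0]/3.5-.35,175+a[1]/3.5-.35]
k=atz('top',px((238,248)),.147)
r1=atz('top',px((731,151)),.134);r2=atz('top',px((741,306)),.134)
c=atz('top',px((124,198)),.092)
L=[atz('top',px(p),.097) for p in((273,115),(147,366),(320,390))]
print('knob',k,'rod',r1,r2,(r1+r2)/2,'len',np.linalg.norm(r1-r2))
rm=(r1+r2)/2;d=k[:2]-rm[:2];print('dist',np.linalg.norm(d),'yaw from y',np.arctan2(-d[0],d[1]),'rod yaw',np.arctan2(*(r1-r2)[[1,0]]))
for p in [c]+L: print(np.linalg.norm(p[:2]-k[:2]))
m=np.mean([c]+L,axis=0)
for p in [c]+L: v=p[:2]-k[:2];print(np.degrees(np.arctan2(v[1],v[0])))
# scene check
s=env.snapshot('scene')
print(proj('scene',[k,rm,r1,r2]))
for b in((510,190),(513,240),(515,286)): print(atz('top',px(b),.128))
E
```

```text
knob [0.4839121  0.08569017 0.147     ] rod [ 0.5382099  -0.17120842  0.134     ] [ 0.45728198 -0.17507156  0.134     ] [ 0.49774594 -0.17313999  0.134     ] len 0.08102006990235136
dist 0.2591995923558294 yaw from y 0.0533967184980195 rod yaw 0.04769940488006254
0.0791014830524957
0.07807920221675894
0.08162337364956986
0.08212753874025555
66.68671739962043
-6.8601184937989546
137.6321332679163
-151.56689586872915
[[327.5517723  124.01458858]
 [248.36040051 198.32378608]
 [266.34294503 207.49688259]
 [230.99197263 189.46930582]]
[ 0.51728054 -0.05514307  0.128     ]
[ 0.49079695 -0.05687758  0.128     ]
[ 0.46666577 -0.0580568   0.128     ]
```

```bash
cat >> h.py <<'E'
from scipy.spatial.transform import Rotation as Ro
def st():
    s=env.get_state();R=Ro.from_quat(s["tool_rot"],scalar_first=True).as_matrix();return s,R
def to(X,head=None):
    s,R=st();h=np.arctan2(R[1,0],R[0,0])
    print('t',round(s["t"],2),'tcp',s["ee_pos"].round(4),'xhead',round(h,3),'zax',R[:,2].round(3),'q',s["joint_pos"].round(2),'F',s["wrist_force"].round(1),'w',round(s["gripper_width"],3))
    print('shift',(R.T@(np.array(X)-s["ee_pos"])).round(4),'yaw', None if head is None else round((h-head+np.pi)%(2*np.pi)-np.pi,3))
E
python3 -c "
from h import *
to([.4855,.0865,.2])"
```

```text
t 0.15 tcp [ 0.3036 -0.6024  0.2305] xhead 0.467 zax [-0.001  0.001 -1.   ] q [ 1.08  0.47 -0.05  1.53  0.02  1.14 -0.08] F [0.2 0.6 0.1] w 1.001
shift [ 0.4725 -0.5332  0.0313] yaw None
```

Request:
{"op": "servo_tool", "data": {
  "rows": [
    [[0.02,-0.022,0],-0.1,1],
    [[0.045,-0.05,0],-0.22,1],
    [[0.07,-0.078,0],-0.34,1],
    [[0.095,-0.106,0],-0.46,1],
    [[0.12,-0.134,0],-0.58,1],
    [[0.145,-0.162,0],-0.7,1],
    [[0.17,-0.19,0],-0.82,1],
    [[0.195,-0.218,0],-0.94,1],
    [[0.22,-0.246,0],-1.06,1],
    [[0.24,-0.27,0],-1.15,1]
  ],
  "grip_force": 35
}}

```text
t: 0.98
ee_pos: [0.3968, -0.2504, 0.2309]
tool_rot: [-0.001, 0.688, 0.726, 0.0]
wrist_force: [-0.0, 0.1, -0.4]
gripper_width: 0.998
```

```bash
python3 -c "
from h import *
to([.4855,.0865,.2],3.0)"
```

```text
t 0.98 tcp [ 0.3968 -0.2504  0.2309] xhead 1.624 zax [-0.001  0.002 -1.   ] q [ 0.86  0.16 -0.43  1.98  0.08  1.01  0.45] F [-0.   0.1 -0.4] w 0.998
shift [0.3317 0.1066 0.0314] yaw -1.376
```

Request:
{"op": "servo_tool", "data": {
  "rows": [
    [[0.03,0.01,0.003],-0.12,1],
    [[0.067,0.022,0.006],-0.24,1],
    [[0.104,0.034,0.01],-0.36,1],
    [[0.141,0.046,0.013],-0.48,1],
    [[0.178,0.058,0.016],-0.6,1],
    [[0.215,0.07,0.02],-0.72,1],
    [[0.252,0.082,0.023],-0.84,1],
    [[0.289,0.094,0.026],-0.96,1],
    [[0.32,0.104,0.03],-1.08,1],
    [[0.3317,0.1066,0.0314],-1.2,1]
  ]
}}

```text
t: 1.82
ee_pos: [0.4858, 0.092, 0.2001]
tool_rot: [-0.0, 0.152, 0.988, 0.002]
wrist_force: [0.2, 0.5, 0.3]
gripper_width: 1.002
```

```bash
python3 -c "
from h import *
to([.4855,.0865,.2],3.2)
im=env.snapshot('wrist');m=env.camera_model('wrist');cv2.imwrite('pics/w1.png',im)
to([.4855,.0865,.2],3.2)
print(proj('wrist',[.4855,.0865,.147],m),m)
cv2.imwrite('pics/t1.png',env.snapshot('top')[150:330,190:430].repeat(3,0).repeat(3,1))
"
```

```text
t 1.82 tcp [0.4858 0.092  0.2001] xhead 2.836 zax [ 0.     0.005 -1.   ] q [ 0.41  0.31 -0.81  1.95  0.26  0.99  0.74] F [0.2 0.5 0.3] w 1.002
shift [-0.0014 -0.0054  0.0001] yaw -0.364
t 1.87 tcp [0.4855 0.0926 0.1999] xhead 2.842 zax [-0.     0.006 -1.   ] q [ 0.41  0.31 -0.81  1.96  0.26  0.99  0.75] F [0.3 2.1 0.3] w 1.0
shift [-0.0018 -0.0058 -0.0002] yaw -0.358
[[308.10600919 228.24434621]] {'K': array([[318.34447164,   0.        , 317.13435658],
       [  0.        , 318.34447164, 204.47576944],
       [  0.        ,   0.        ,   1.        ]]), 'k1': 0.006347419464759912, 'R': array([[ 0.29449482,  0.9556401 ,  0.00497972],
       [ 0.90827148, -0.28151027,  0.30950749],
       [ 0.29717961, -0.08662542, -0.95088396]]), 't': array([-0.23238453, -0.44628413,  0.21500176])}
```

View pics/w1.png

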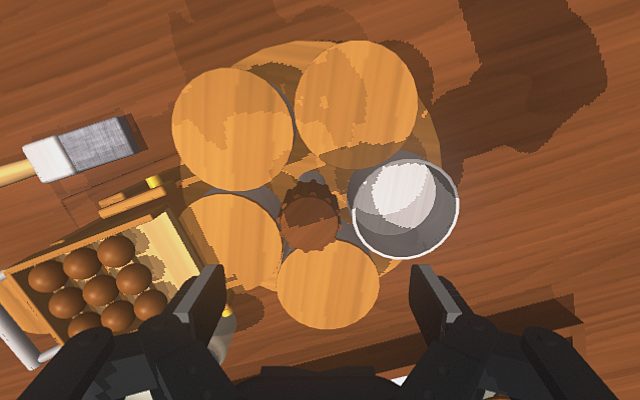

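View pics/t1.png

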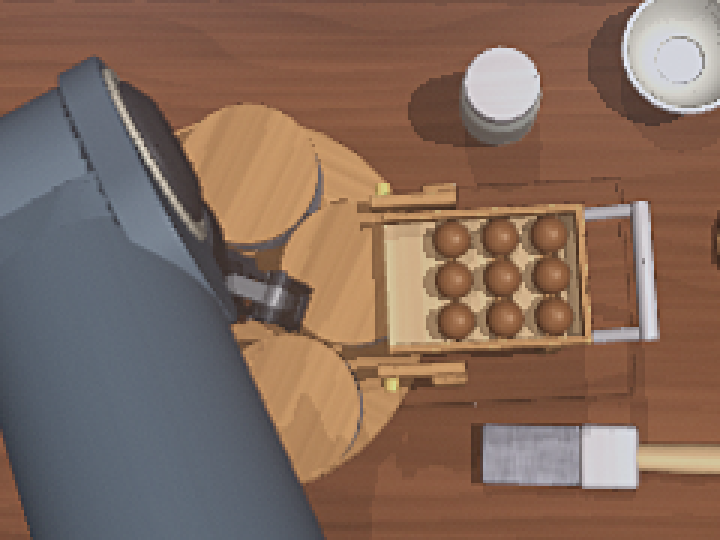

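```bash
python3 -c "
from h import *
m=env.camera_model('wrist');im=env.snapshot('wrist');to([.4855,.0865,.2])
crop(im,(160,20,320,320),2.4,'pics/w2.png')
np.save('m.npy',m,allow_pickle=True)
"
```

```text
t 1.97 tcp [0.4852 0.0873 0.1996] xhead 2.825 zax [-0.002  0.002 -1.   ] q [ 0.41  0.3  -0.81  1.96  0.26  0.99  0.74] F [-0.7 -0.7  0.1] w 1.0
shift [-0.0006 -0.0007 -0.0004] yaw None
```

View pics/w2.png

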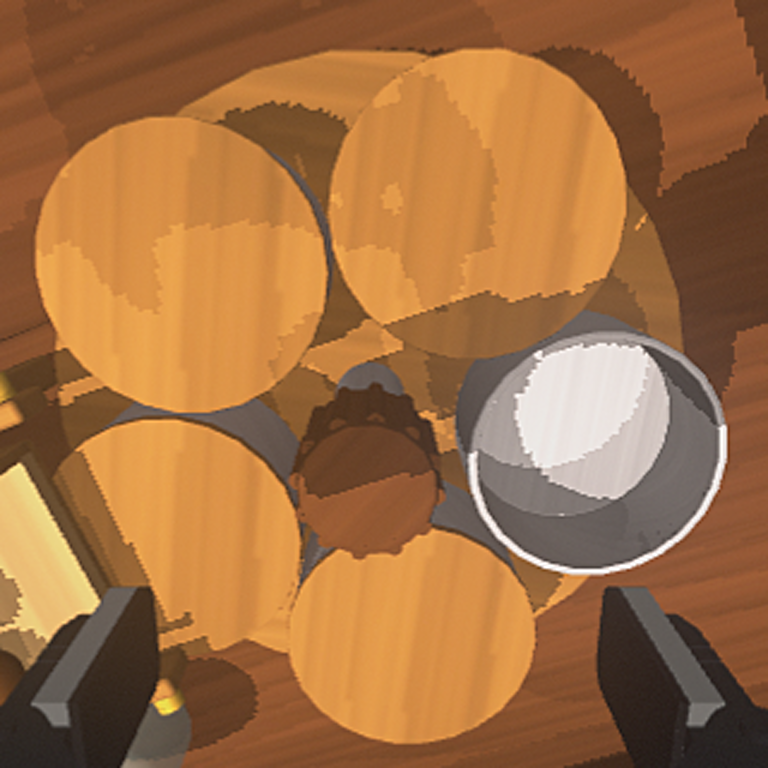

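```bash
python3 -c "
from h import *
m=np.load('m.npy',allow_pickle=True).item()
px=lambda a:[160+a[0]/2.4-.3,20+a[1]/2.4-.3]
k=atz('',px((369,489)),.147,m)[:2];print('knob',k)
P=[atz('',px(p),z,m)[:2] for p,z in (((597,453),.092),((182,264),.097),((478,203),.097),((412,636),.097))]
from scipy.optimize import least_squares
steps=np.array([0,2,1,-1])
f=lambda v:np.concatenate([p-v[:2]-.08*np.array([np.cos(v[2]+s*2*np.pi/5),np.sin(v[2]+s*2*np.pi/5)]) for p,s in zip(P,steps)])
r=least_squares(f,[.485,.086,1.15]);print(r.x,np.degrees(r.x[2]),(r.fun*1000).round(1))
to([*k,.2])
"
```

```text
knob [0.48284538 0.08800072]
[0.48123729 0.08809541 1.13928909] 65.27645638181485 [ 0.  -0.2 -0.4 -0.  -0.6  0.3  1.  -0. ]
t 1.97 tcp [0.4852 0.0873 0.1996] xhead 2.825 zax [-0.002  0.002 -1.   ] q [ 0.41  0.3  -0.81  1.96  0.26  0.99  0.74] F [-0.7 -0.7  0.1] w 1.0
shift [ 0.0024 -0.0001 -0.0004] yaw None
```

Request:
{"op": "servo_tool", "data": {
  "rows": [
    [[0.002,0,0.02],-0.1,1],
    [[0.002,0,0.04],-0.2,1],
    [[0.002,0,0.06],-0.3,1],
    [[0.002,0,0.08],-0.4,1],
    [[0.002,0,0.088],-0.4,1],
    [[0.002,0,0.088],-0.4,0.3],
    [[0.002,0,0.088],-0.4,-1],
    [[0.002,0,0.088],-0.4,-1],
    [[0.002,0,0.088],-0.4,-1],
    [[0.002,0,0.088],-0.4,-1]
  ],
  "grip_force": 35
}}

```text
t: 2.8
ee_pos: [0.4841, 0.0877, 0.113]
tool_rot: [0.0, -0.041, 0.999, 0.0]
wrist_force: [-0.7, -1.5, 5.0]
gripper_width: 0.459
```

```bash
python3 -c "
from h import *
to([.4835,.0875,.11])
cv2.imwrite('pics/w3.png',env.snapshot('wrist'))"
```

```text
t 2.8 tcp [0.4841 0.0877 0.113 ] xhead -3.06 zax [ 0.001  0.001 -1.   ] q [ 0.4   0.45 -0.82  2.04  0.44  0.83  0.97] F [-0.7 -1.5  5. ] w 0.459
shift [ 0.0006 -0.0002  0.003 ] yaw None
```

View pics/w3.png

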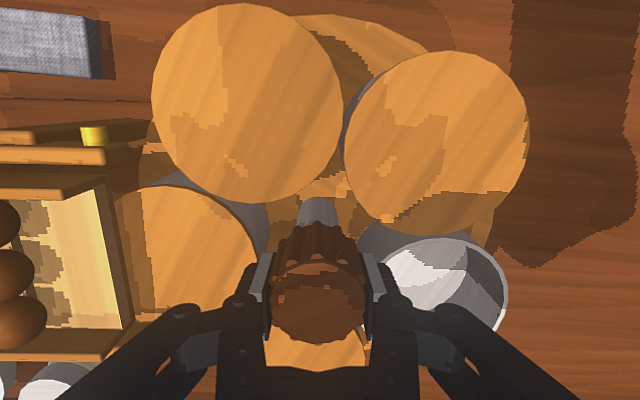

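Request:
{"op": "servo_tool", "data": {
  "rows": [
    [[0,0,0],0.05,-1],
    [[0,0,0],0.14,-1],
    [[0,0,0],0.24,-1],
    [[0,0,0],0.34,-1],
    [[0,0,0],0.44,-1],
    [[0,0,0],0.54,-1],
    [[0,0,0],0.64,-1],
    [[0,0,0],0.74,-1],
    [[0,0,0],0.82,-1],
    [[0,0,0],0.88,-1]
  ]
}}

```text
t: 3.68
ee_pos: [0.4836, 0.0866, 0.113]
tool_rot: [0.0, 0.391, 0.921, -0.001]
wrist_force: [-1.1, -2.6, -0.9]
gripper_width: 0.461
```

```bash
python3 -c "
from h import *
to([.4838,.0876,.113])"
```

```text
t 3.68 tcp [0.4836 0.0866 0.113 ] xhead 2.339 zax [ 0.    -0.001 -1.   ] q [ 0.24  0.39 -0.61  2.05  0.31  0.79  0.21] F [-1.1 -2.6 -0.9] w 0.461
shift [0.0006 0.0008 0.    ] yaw None
```

Request:
{"op": "servo_tool", "data": {
  "rows": [
    [[0,0,0],0.08,-1],
    [[0,0,0],0.18,-1],
    [[0,0,0],0.28,-1],
    [[0,0,0],0.38,-1],
    [[0,0,0],0.48,-1],
    [[0,0,0],0.58,-1],
    [[0,0,0],0.68,-1],
    [[0,0,0],0.78,-1],
    [[0,0,0],0.86,-1],
    [[0,0,0],0.92,-1]
  ]
}}

```text
t: 4.52
ee_pos: [0.4824, 0.0861, 0.113]
tool_rot: [0.0, 0.76, 0.65, -0.002]
wrist_force: [-2.6, -0.9, -0.9]
gripper_width: 0.454
```

```bash
python3 -c "
from h import *
to([.4838,.0876,.113],3.223-2.66)
cv2.imwrite('pics/w4.png',env.snapshot('wrist'))"
```

```text
t 4.52 tcp [0.4824 0.0861 0.113 ] xhead 1.416 zax [-0.002 -0.003 -1.   ] q [ 0.07  0.35 -0.4   2.06  0.2   0.77 -0.61] F [-2.6 -0.9 -0.9] w 0.454
shift [0.0017 0.0011 0.    ] yaw 0.853
```

View pics/w4.png

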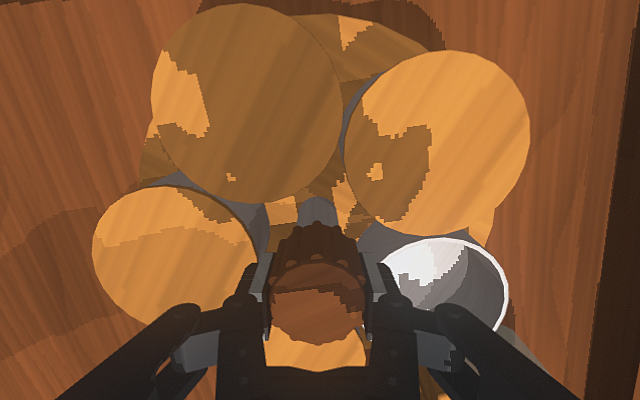

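Wheel turns with the gripper without slip (cup still at the same place in the wrist picture, about (450,280)). Turning the remaining 0.85 rad.

Request:
{"op": "servo_tool", "data": {
  "rows": [
    [[0.001,0.001,0],0.08,-1],
    [[0.001,0.001,0],0.18,-1],
    [[0.001,0.001,0],0.28,-1],
    [[0.001,0.001,0],0.38,-1],
    [[0.001,0.001,0],0.48,-1],
    [[0.001,0.001,0],0.58,-1],
    [[0.001,0.001,0],0.68,-1],
    [[0.001,0.001,0],0.76,-1],
    [[0.001,0.001,0],0.82,-1],
    [[0.001,0.001,0],0.85,-1]
  ]
}}

```text
t: 5.4
ee_pos: [0.4814, 0.0867, 0.113]
tool_rot: [0.001, 0.961, 0.278, -0.003]
wrist_force: [-4.8, -1.5, 2.8]
gripper_width: 0.459
```

Request:
{"op": "servo_tool", "data": {
  "rows": [
    [[0,0,0],0,-1],
    [[0,0,0],0,1],
    [[0,0,0],0,1],
    [[0,0,0],0,1],
    [[0,0,0],0,1],
    [[0,0,-0.02],0,1],
    [[0,0,-0.05],0,1],
    [[0,0,-0.08],0,1],
    [[0,0,-0.11],0,1],
    [[0,0,-0.12],0,1]
  ]
}}

```text
t: 6.23
ee_pos: [0.4845, 0.088, 0.2376]
tool_rot: [0.001, 0.961, 0.278, 0.001]
wrist_force: [1.3, -0.0, -0.4]
gripper_width: 1.0
```

```bash
python3 -c "
from h import *
to([.4838,.0876,.113],3.223-2.66)
m=env.camera_model('wrist');im=env.snapshot('wrist');np.save('m.npy',m,allow_pickle=True)
cv2.imwrite('pics/w5.png',im);cv2.imwrite('pics/t5.png',env.snapshot('top'))
to([.4838,.0876,.113],3.223-2.66)"
```

```text
t 6.23 tcp [0.4845 0.088  0.2376] xhead 0.563 zax [ 0.002 -0.002 -1.   ] q [-0.07  0.17 -0.23  1.94  0.05  1.03 -1.32] F [ 1.3 -0.  -0.4] w 1.0
shift [-0.0009 -0.0004  0.1246] yaw 0.0
t 6.33 tcp [0.4835 0.0876 0.2352] xhead 0.563 zax [-0.001 -0.003 -1.   ] q [-0.07  0.18 -0.23  1.94  0.05  1.03 -1.32] F [ 0.4  0.9 -0.6] w 0.996
shift [ 5.000e-04 -1.000e-04  1.222e-01] yaw -0.0
```

View pics/w5.png

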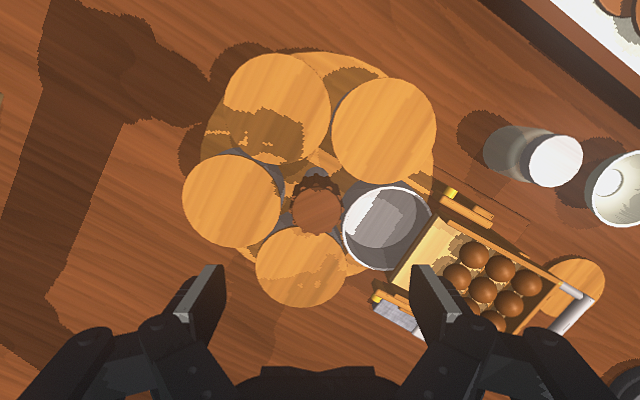

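View pics/t5.png

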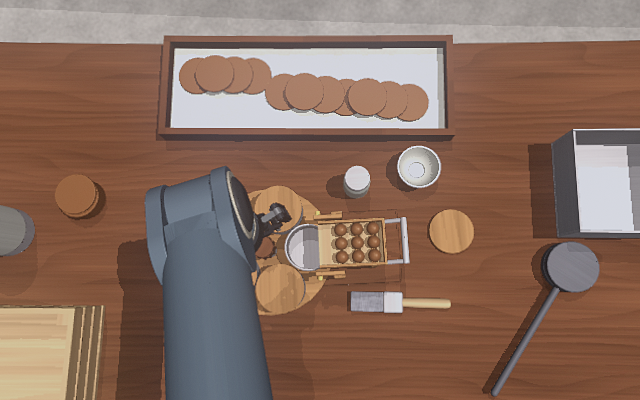

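```bash
python3 -c "
from h import *
m=np.load('m.npy',allow_pickle=True).item()
crop(cv2.imread('pics/w5.png'),(170,40,260,270),2.2,'pics/c5.png')
crop(cv2.imread('pics/w5.png'),(380,170,240,180),3.3,'pics/c6.png')
"
```

```text
(no output)
```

View pics/c5.png

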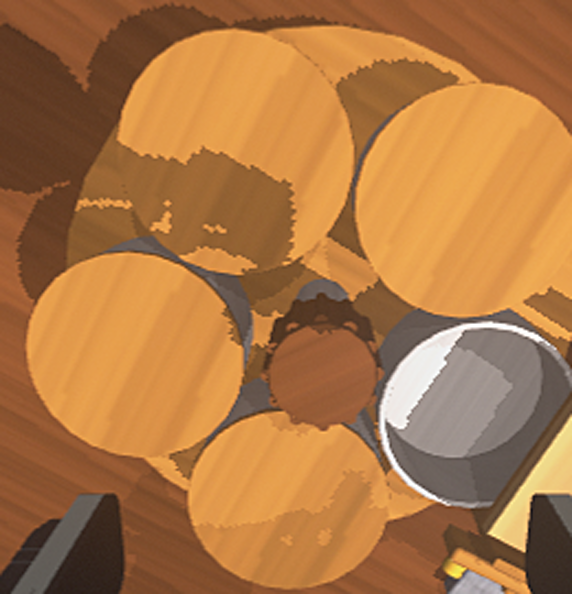

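View pics/c6.png

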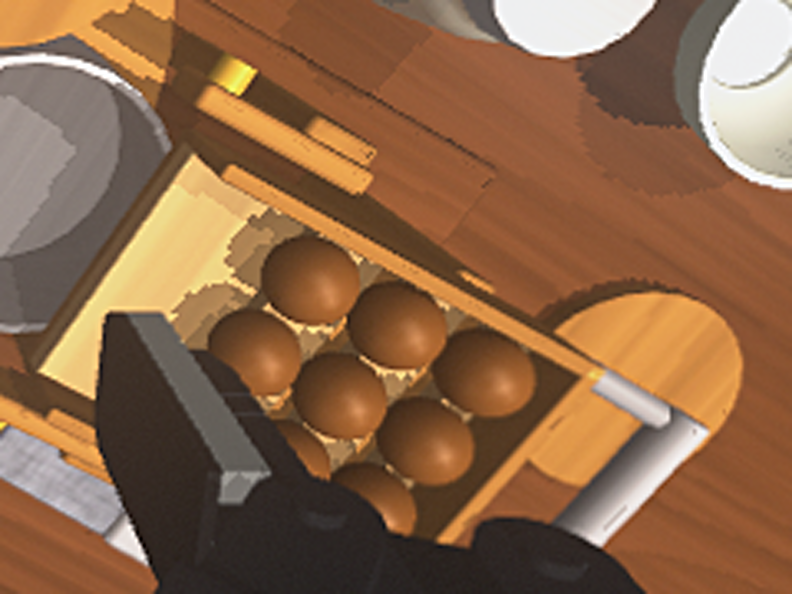

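```bash
python3 -c "
from h import *
from scipy.optimize import least_squares
m=np.load('m.npy',allow_pickle=True).item()
px=lambda a:[170+a[0]/2.2-.3,40+a[1]/2.2-.3]
q=lambda a:[380+a[0]/3.3-.35,170+a[1]/3.3-.35]
print('knob',atz('',px((323,376)),.147,m))
P=[atz('',px(p),.097,m)[:2] for p in ((474,199),(237,151),(136,354),(288,500))]
st_=np.array([1,2,3,4])
f=lambda v:np.concatenate([p-v[:2]-.08*np.array([np.cos(v[2]+s*2*np.pi/5),np.sin(v[2]+s*2*np.pi/5)]) for p,s in zip(P,st_)])
r=least_squares(f,[.485,.086,-1.5]);print(r.x,np.degrees(r.x[2]),(r.fun*1000).round(1))
a=atz('',q((190,152)),.116,m);b=atz('',q((38,372)),.116,m);print(a,b,(a+b)/2,np.degrees(np.arctan2(*(a-b)[[1,0]])))
print(atz('',q((690,428)),.134,m))
for p in((310,280),(397,325),(485,372)):print(atz('',q(p),.128,m))
"
```

```text
knob [0.48347899 0.0867396  0.147     ]
[ 0.48538285  0.08758524 -1.51975496] -87.07554520649927 [ 1.1 -0.4  0.2  0.4 -0.3  0.  -0.9 -0.1]
[ 0.52751425 -0.01218949  0.116     ] [ 0.45118152 -0.01785887  0.116     ] [ 0.48934788 -0.01502418  0.116     ] 4.247674263960035
[ 0.5391902  -0.16889711  0.134     ]
[ 0.5172331  -0.05590254  0.128     ]
[ 0.51948077 -0.08478494  0.128     ]
[ 0.52147357 -0.11517267  0.128     ]
```

```bash
python3 -c "
from h import *
to([.4988,-.1734,.2],.055)"
```

```text
t 6.33 tcp [0.4835 0.0876 0.2352] xhead 0.563 zax [-0.001 -0.003 -1.   ] q [-0.07  0.18 -0.23  1.94  0.05  1.03 -1.32] F [ 0.4  0.9 -0.6] w 0.996
shift [-0.1263  0.2288  0.0359] yaw 0.508
```

Request:
{"op": "servo_tool", "data": {
  "rows": [
    [[-0.014,0.026,0],0.07,0],
    [[-0.03,0.055,0],0.14,-0.39],
    [[-0.046,0.084,0],0.21,-0.39],
    [[-0.062,0.113,0],0.28,-0.39],
    [[-0.078,0.142,0],0.35,-0.39],
    [[-0.094,0.171,0.005],0.42,-0.39],
    [[-0.11,0.2,0.015],0.508,-0.39],
    [[-0.12,0.218,0.028],0.508,-0.39],
    [[-0.1263,0.2288,0.036],0.508,-0.39],
    [[-0.1263,0.2288,0.036],0.508,-0.39]
  ],
  "grip_force": 30
}}

```text
t: 7.17
ee_pos: [0.496, -0.1764, 0.196]
tool_rot: [0.001, 1.0, 0.025, -0.004]
wrist_force: [-0.3, -0.1, 0.3]
gripper_width: 0.305
```

```bash
python3 -c "
from h import *
m=env.camera_model('wrist');im=env.snapshot('wrist');np.save('m.npy',m,allow_pickle=True)
to([.4988,-.1734,.2],.055)
cv2.imwrite('pics/w7.png',im);
print(proj('',[[.4988,-.1734,.134],[.4567,-.1757,.134],[.5407,-.1711,.134]],m))
"
```

```text
t 7.22 tcp [ 0.497  -0.1742  0.1972] xhead 0.052 zax [-0.006 -0.002 -1.   ] q [ 0.24  0.26  0.02  1.92 -0.    0.96 -1.26] F [ 0.3  0.2 -0. ] w 0.305
shift [ 0.0019 -0.0007 -0.0028] yaw -0.003
[[312.13017299 217.78176718]
 [312.6565799  271.71295439]
 [311.5193442  157.15755994]]
```

View pics/w7.png

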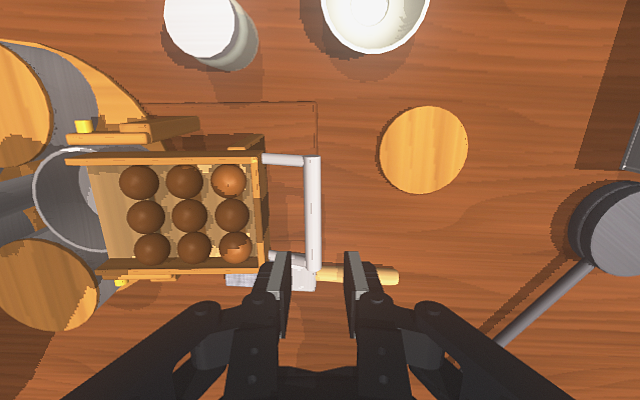

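Request:
{"op": "servo_tool", "data": {
  "rows": [
    [[0.002,-0.0005,0.015],0,-0.39],
    [[0.002,-0.0005,0.03],0,-0.39],
    [[0.002,-0.0005,0.045],0,-0.39],
    [[0.002,-0.0005,0.06],0,-0.39],
    [[0.002,-0.0005,0.07],0,-0.39],
    [[0.002,-0.0005,0.08],0,-0.39],
    [[0.002,-0.0005,0.086],0,-0.39],
    [[0.002,-0.0005,0.087],0,-0.39]
  ]
}}

```text
t: 7.88
ee_pos: [0.4979, -0.1729, 0.1092]
tool_rot: [0.0, 1.0, 0.026, -0.004]
wrist_force: [-0.3, -0.0, -0.0]
gripper_width: 0.307
```

```bash
python3 -c "
from h import *
to([.4988,-.1734,.1093],.055)
cv2.imwrite('pics/w8.png',env.snapshot('wrist'))
crop(env.snapshot('scene'),(210,120,180,150),4,'pics/s8.png')
"
```

```text
t 7.88 tcp [ 0.4979 -0.1729  0.1092] xhead 0.053 zax [-0.008 -0.001 -1.   ] q [ 0.24  0.38  0.01  2.   -0.    0.77 -1.26] F [-0.3 -0.  -0. ] w 0.307
shift [ 0.0008  0.0005 -0.0001] yaw -0.002
```

View pics/w8.png

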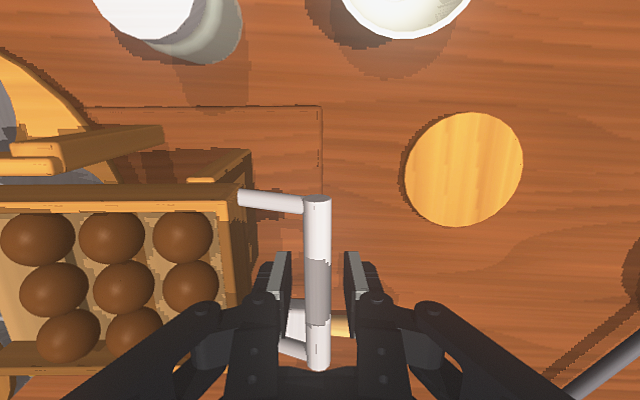

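View pics/s8.png

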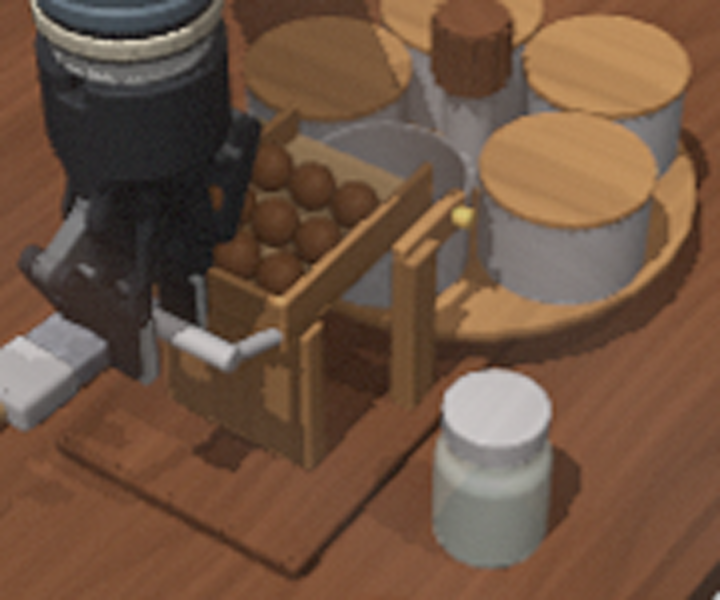

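Request:
{"op": "servo_tool", "data": {
  "rows": [
    [[0,0,0],0,-0.6],
    [[0,0,0],0,-1],
    [[0,0,0],0,-1],
    [[0,0,0],0,-1],
    [[0,0,0],0,-1]
  ],
  "grip_force": 30
}}

```text
t: 8.4
ee_pos: [0.4992, -0.173, 0.111]
tool_rot: [0.001, 1.0, 0.026, -0.002]
wrist_force: [-0.4, 2.6, 6.0]
gripper_width: 0.123
```

```bash
python3 -c "
from h import *
to([.4988,-.1734,.1093],.055)
s,R=st();L=np.hypot(.159,.020);a0=np.arctan2(.020,.159)
for th in(.05,.1,.15,.2,.25,.3,.34):
  dy=.159-L*np.cos(a0+th);dz=L*np.sin(a0+th)-.020
  yv=np.array([-np.sin(.055),np.cos(.055),0]);print(th,(R.T@(dy*yv+[0,0,dz])).round(4))
"
```

```text
t 8.4 tcp [ 0.4992 -0.173   0.111 ] xhead 0.053 zax [-0.005 -0.001 -1.   ] q [ 0.24  0.38  0.01  2.   -0.    0.77 -1.26] F [-0.4  2.6  6. ] w 0.123
shift [-0.0004  0.0003  0.0017] yaw -0.002
0.05 [-0.     -0.0012 -0.0079]
0.1 [-0.0001 -0.0028 -0.0158]
0.15 [-0.0001 -0.0048 -0.0235]
0.2 [-0.0002 -0.0071 -0.0312]
0.25 [-0.0002 -0.0099 -0.0387]
0.3 [-0.0002 -0.013  -0.0461]
0.34 [-0.0003 -0.0157 -0.0519]
```

Request:
{"op": "servo_tool", "data": {
  "rows": [
    [[0,-0.0004,-0.0025],0,-1],
    [[0,-0.0008,-0.0055],0,-1],
    [[0,-0.0014,-0.009],0,-1],
    [[0,-0.002,-0.0125],0,-1],
    [[0,-0.0028,-0.016],0,-1],
    [[0,-0.0036,-0.0195],0,-1],
    [[0,-0.0048,-0.0235],0,-1],
    [[0,-0.0058,-0.027],0,-1],
    [[0,-0.0067,-0.03],0,-1],
    [[0,-0.0071,-0.0312],0,-1]
  ]
}}

```text
t: 9.23
ee_pos: [0.4987, -0.1661, 0.1427]
tool_rot: [0.001, 1.0, 0.026, -0.002]
wrist_force: [1.1, 0.1, -3.2]
gripper_width: 0.121
```

```bash
python3 -c "
from h import *
to([.4988,-.1734,.1093],.055)
cv2.imwrite('pics/w9.png',env.snapshot('wrist'))
crop(env.snapshot('scene'),(210,120,180,150),4,'pics/s9.png')
"
```

```text
t 9.23 tcp [ 0.4987 -0.1661  0.1427] xhead 0.053 zax [-0.005 -0.002 -1.   ] q [ 0.23  0.33  0.01  1.98 -0.    0.84 -1.28] F [ 1.1  0.1 -3.2] w 0.121
shift [-0.0002  0.0073  0.0334] yaw -0.002
```

View pics/s9.png

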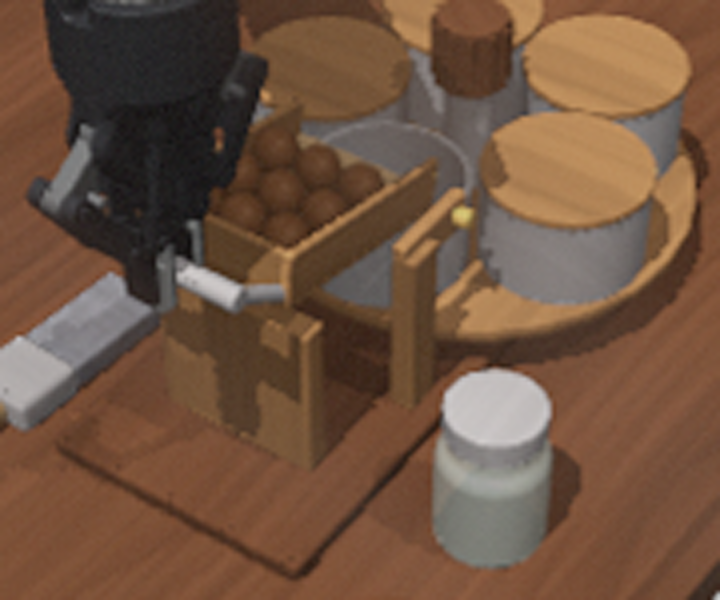

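Request:
{"op": "servo_tool", "data": {
  "rows": [
    [[0,-0.0005,-0.0015],0,-1],
    [[0,-0.001,-0.003],0,-1],
    [[0,-0.0017,-0.0045],0,-1],
    [[0,-0.0023,-0.006],0,-1],
    [[0,-0.0028,-0.0075],0,-1],
    [[0,-0.0034,-0.009],0,-1],
    [[0,-0.004,-0.0105],0,-1],
    [[0,-0.004,-0.0105],0,-1],
    [[0,-0.004,-0.0105],0,-1],
    [[0,-0.004,-0.0105],0,-1]
  ]
}}

```text
t: 10.17
ee_pos: [0.4985, -0.1624, 0.153]
tool_rot: [0.001, 1.0, 0.026, -0.002]
wrist_force: [0.1, -2.1, -1.6]
gripper_width: 0.124
```

```bash
python3 -c "
from h import *
to([.4988,-.1734,.1093],.055)
crop(env.snapshot('top'),(220,180,200,120),4,'pics/t10.png')
crop(env.snapshot('scene'),(210,120,180,150),4,'pics/s10.png')
"
```

```text
t 10.17 tcp [ 0.4985 -0.1624  0.153 ] xhead 0.052 zax [-0.005 -0.002 -1.   ] q [ 0.22  0.31  0.01  1.97 -0.    0.86 -1.28] F [ 0.1 -2.1 -1.6] w 0.124
shift [-0.0001  0.0109  0.0438] yaw -0.003
```

View pics/s10.png

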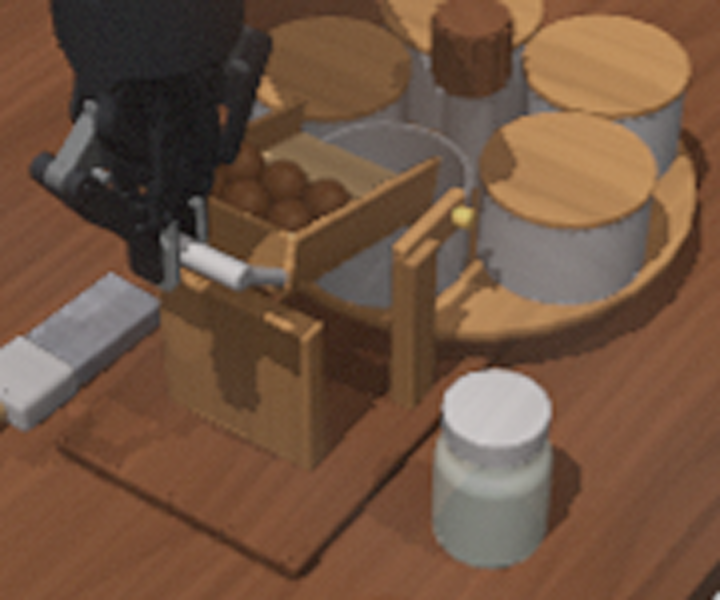

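View pics/t10.png

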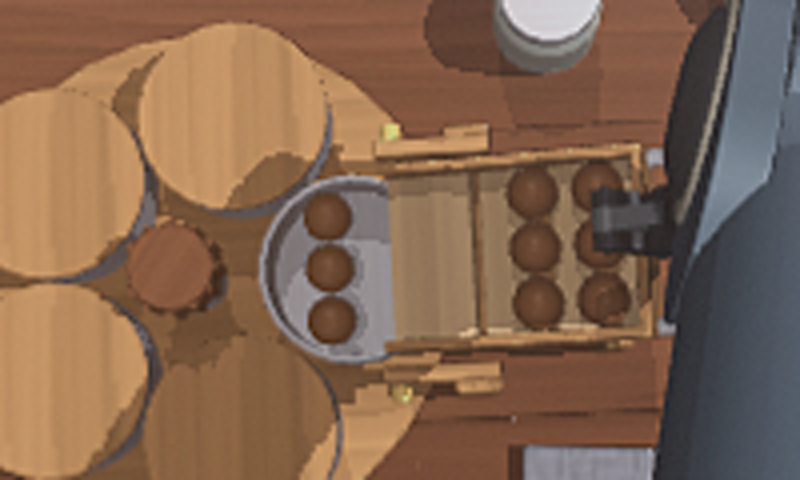

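Three balls are in the cup (at about (330,215), (330,268), (331,320) in the crop); six remain in the tray. Laying it back down gently.

Request:
{"op": "servo_tool", "data": {
  "rows": [
    [[0,0.0014,0.0035],0,-1],
    [[0,0.0028,0.008],0,-1],
    [[0,0.004,0.0125],0,-1],
    [[0,0.0054,0.017],0,-1],
    [[0,0.0066,0.0215],0,-1],
    [[0,0.0077,0.026],0,-1],
    [[0,0.0086,0.0305],0,-1],
    [[0,0.0096,0.035],0,-1],
    [[0,0.0102,0.0385],0,-1],
    [[0,0.0106,0.0405],0,-1]
  ]
}}

```text
t: 11.1
ee_pos: [0.4992, -0.1729, 0.112]
tool_rot: [0.001, 1.0, 0.026, -0.002]
wrist_force: [0.6, -0.8, -0.2]
gripper_width: 0.127
```

Request:
{"op": "servo_tool", "data": {
  "rows": [
    [[0,0.0002,0.001],0,-1],
    [[0,0.0002,0.002],0,-1],
    [[0,0.0002,0.002],0,-0.8],
    [[0,0.0002,0.001],0,-0.6],
    [[0,0.0002,0],0,-0.45],
    [[0,0.0002,0],0,-0.4],
    [[0,0.0002,0],0,-0.39]
  ]
}}

```text
t: 11.68
ee_pos: [0.4991, -0.1727, 0.1118]
tool_rot: [0.001, 1.0, 0.026, -0.002]
wrist_force: [0.8, 0.8, -0.1]
gripper_width: 0.303
```

```bash
python3 -c "
from h import *
to([.4988,-.1734,.1093],.055)
cv2.imwrite('pics/w11.png',env.snapshot('wrist'))
crop(env.snapshot('scene'),(210,120,180,150),4,'pics/s11.png')
"
```

```text
t 11.68 tcp [ 0.4991 -0.1727  0.1118] xhead 0.053 zax [-0.005 -0.001 -1.   ] q [ 0.24  0.38  0.01  2.   -0.    0.77 -1.26] F [ 0.8  0.8 -0.1] w 0.303
shift [-0.0003  0.0007  0.0025] yaw -0.002
```

View pics/w11.png

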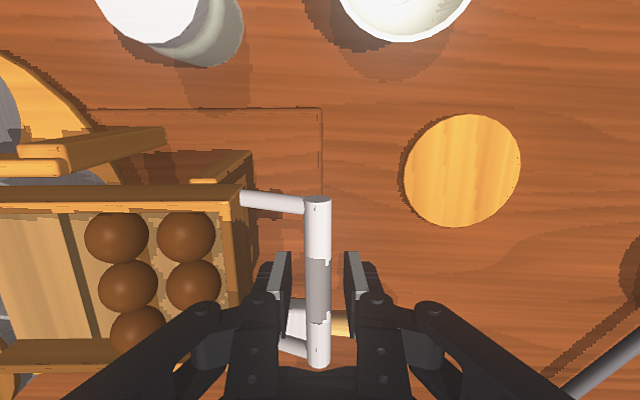

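View pics/s11.png

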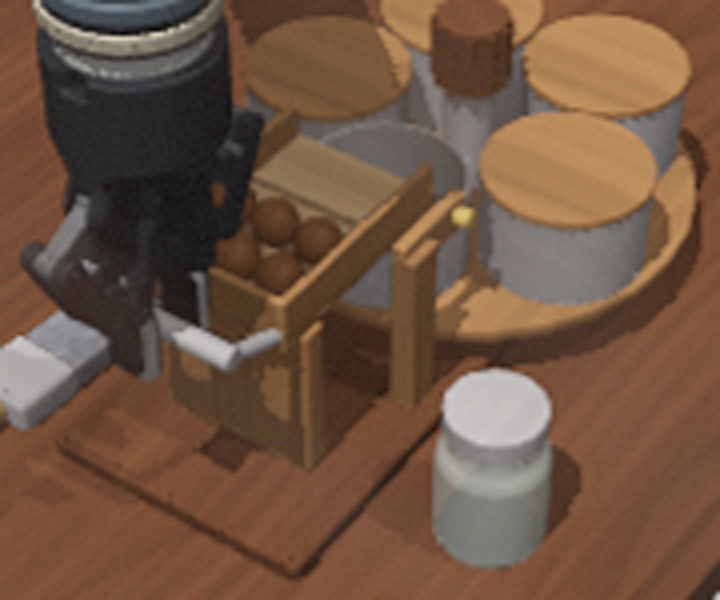

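Request:
{"op": "servo_tool", "data": {
  "rows": [
    [[0,0,-0.01],0,-0.39],
    [[0,0,-0.03],0,-0.39],
    [[0,0,-0.055],0,-0.39],
    [[0,0,-0.08],0,-0.39],
    [[0,0,-0.105],0,-0.39],
    [[0,0,-0.12],0,0],
    [[0,0,-0.125],-0.05,1],
    [[0,0,-0.125],-0.1,1]
  ]
}}

```text
t: 12.45
ee_pos: [0.5008, -0.1729, 0.2396]
tool_rot: [0.001, 0.997, 0.078, -0.0]
wrist_force: [-0.1, -0.3, -0.9]
gripper_width: 0.719
```

```bash
python3 -c "
from h import *
to([.484,.0873,.2],1.4)
"
```

```text
t 12.45 tcp [ 0.5008 -0.1729  0.2396] xhead 0.155 zax [-0.    -0.002 -1.   ] q [ 0.25  0.22  0.    1.87  0.    1.05 -1.16] F [-0.1 -0.3 -0.9] w 0.719
shift [ 0.0237 -0.2598  0.039 ] yaw -1.245
```

Request:
{"op": "servo_tool", "data": {
  "rows": [
    [[0.003,-0.028,0],-0.12,1],
    [[0.006,-0.06,0],-0.24,1],
    [[0.009,-0.092,0],-0.36,1],
    [[0.012,-0.124,0],-0.48,1],
    [[0.015,-0.156,0],-0.6,1],
    [[0.018,-0.188,0],-0.72,1],
    [[0.021,-0.22,0.01],-0.84,1],
    [[0.0237,-0.25,0.025],-0.96,1],
    [[0.0237,-0.26,0.036],-1.08,1],
    [[0.0237,-0.26,0.039],-1.2,1]
  ]
}}

```text
t: 13.28
ee_pos: [0.4823, 0.0912, 0.1991]
tool_rot: [-0.0, 0.775, 0.632, -0.001]
wrist_force: [0.1, -0.6, 0.3]
gripper_width: 1.002
```

```bash
python3 -c "
from h import *
m=env.camera_model('wrist');im=env.snapshot('wrist');np.save('m.npy',m,allow_pickle=True)
cv2.imwrite('pics/w12.png',im)
to([.484,.0873,.112],1.4)
"
```

```text
t 13.33 tcp [0.4826 0.0893 0.1991] xhead 1.369 zax [-0.003 -0.002 -1.   ] q [ 0.02  0.23 -0.33  1.98  0.09  0.95 -0.56] F [-0.3 -0.3 -0.3] w 0.996
shift [-0.0015  0.0019  0.0871] yaw -0.031
```

View pics/w12.png

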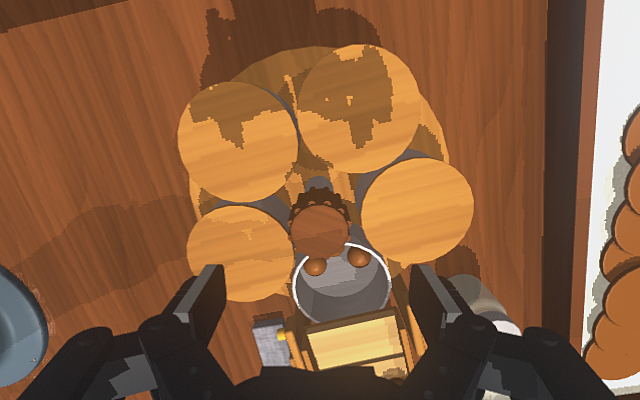

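```bash
python3 -c "
from h import *
crop(env.snapshot('top'),(220,180,200,120),4,'pics/t13.png')
crop(cv2.imread('pics/w12.png'),(260,180,170,190),4,'pics/w13.png')
"
```

```text
(no output)
```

View pics/t13.png

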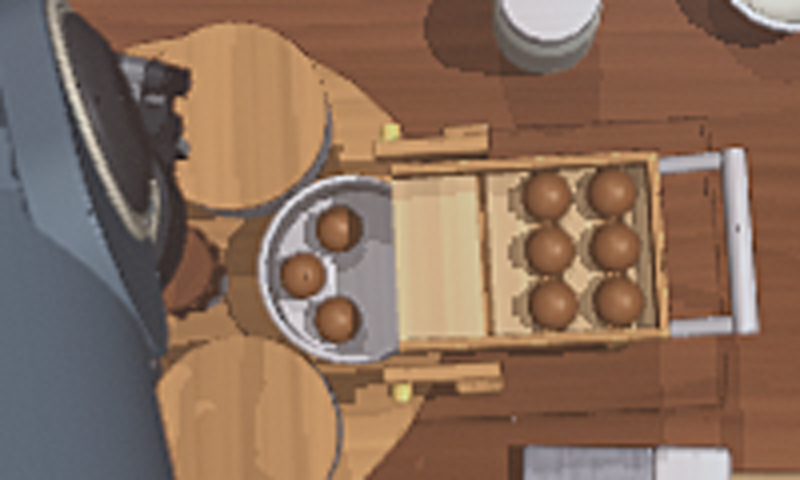

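View pics/w13.png

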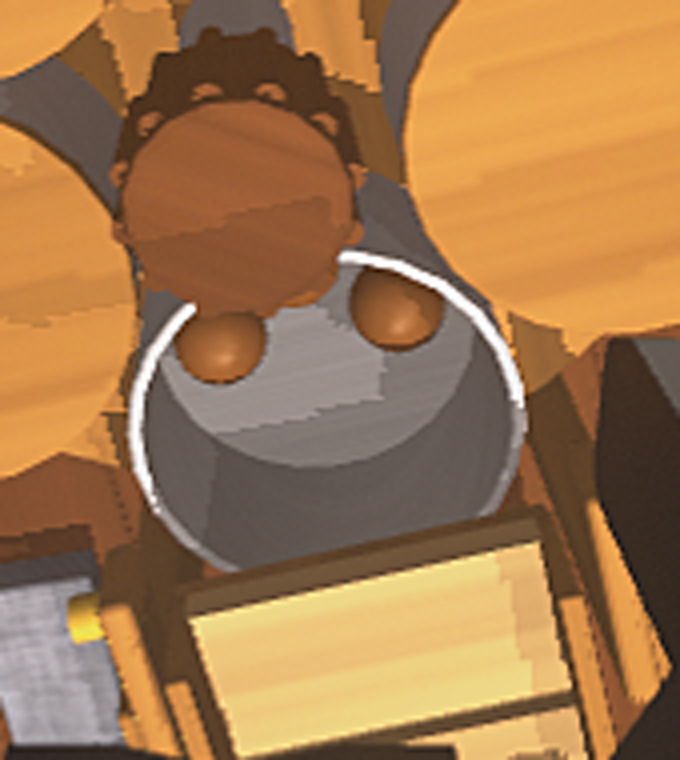

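All three balls lie in the cup, six in the tray, and the tray is flat. Grasp the knob.

Request:
{"op": "servo_tool", "data": {
  "rows": [
    [[-0.0015,0.002,0.02],0,1],
    [[-0.0015,0.002,0.04],0,1],
    [[-0.0015,0.002,0.06],0,1],
    [[-0.0015,0.002,0.08],0,1],
    [[-0.0015,0.002,0.087],0,1],
    [[-0.0015,0.002,0.087],0,0.3],
    [[-0.0015,0.002,0.087],0,-1],
    [[-0.0015,0.002,0.087],0,-1],
    [[-0.0015,0.002,0.087],0,-1],
    [[-0.0015,0.002,0.087],0,-1]
  ],
  "grip_force": 35
}}

```text
t: 14.22
ee_pos: [0.4824, 0.0866, 0.114]
tool_rot: [-0.001, 0.779, 0.627, -0.003]
wrist_force: [-8.9, 0.5, 8.7]
gripper_width: 0.459
```

Request:
{"op": "servo_tool", "data": {
  "rows": [
    [[0,0,0],0.03,-1],
    [[0,0,0],0.08,-1],
    [[0,0,0],0.14,-1],
    [[0,0,0],0.21,-1],
    [[0,0,0],0.28,-1],
    [[0,0,0],0.35,-1],
    [[0,0,0],0.42,-1],
    [[0,0,0],0.49,-1],
    [[0,0,0],0.56,-1],
    [[0,0,0],0.63,-1]
  ]
}}

```text
t: 15.05
ee_pos: [0.4819, 0.087, 0.1141]
tool_rot: [0.0, 0.935, 0.354, -0.004]
wrist_force: [-0.3, 0.8, -5.7]
gripper_width: 0.459
```

```bash
python3 -c "
from h import *
to([.484,.0873,.112],1.369-1.2566)
"
```

```text
t 15.05 tcp [0.4819 0.087  0.1141] xhead 0.724 zax [-0.007 -0.003 -1.   ] q [-0.12  0.33 -0.17  2.07  0.08  0.76 -1.19] F [-0.3  0.8 -5.7] w 0.459
shift [0.0018 0.0012 0.0021] yaw 0.611
```

Request:
{"op": "servo_tool", "data": {
  "rows": [
    [[0.001,0,0],0.06,-1],
    [[0.001,0,0],0.13,-1],
    [[0.001,0,0],0.2,-1],
    [[0.001,0,0],0.27,-1],
    [[0.001,0,0],0.34,-1],
    [[0.001,0,0],0.42,-1],
    [[0.001,0,0],0.5,-1],
    [[0.001,0,0],0.56,-1],
    [[0.001,0,0],0.6,-1],
    [[0.001,0,0],0.625,-1]
  ]
}}

```text
t: 15.88
ee_pos: [0.4816, 0.0875, 0.1141]
tool_rot: [0.001, 0.999, 0.048, -0.004]
wrist_force: [-1.3, -2.0, -3.9]
gripper_width: 0.456
```

Request:
{"op": "servo_tool", "data": {
  "rows": [
    [[0,0,0],0.0,-1],
    [[0,0,0],0,-1],
    [[0,0,0],0,0],
    [[0,0,0],0,1],
    [[0,0,0],0,1],
    [[0,0,0],0,1],
    [[0,0,-0.02],0,1],
    [[0,0,-0.05],0,1],
    [[0,0,-0.08],0,1],
    [[0,0,-0.11],0,1]
  ]
}}

```text
t: 16.72
ee_pos: [0.4825, 0.0877, 0.2256]
tool_rot: [0.001, 0.999, 0.048, -0.004]
wrist_force: [1.1, 0.4, 1.0]
gripper_width: 0.996
```

```bash
python3 -c "
from h import *
to([.484,.0873,.112],1.355-1.2566)
m=env.camera_model('wrist');im=env.snapshot('wrist');np.save('m.npy',m,allow_pickle=True)
cv2.imwrite('pics/w14.png',im)
crop(env.snapshot('top'),(180,170,240,150),3.3,'pics/t14.png')
"
```

```text
t 16.72 tcp [0.4825 0.0877 0.2256] xhead 0.096 zax [-0.008 -0.003 -1.   ] q [-0.23  0.18 -0.04  1.96  0.01  1.01 -1.75] F [1.1 0.4 1. ] w 0.996
shift [0.0024 0.0004 0.1136] yaw -0.002
```

View pics/w14.png

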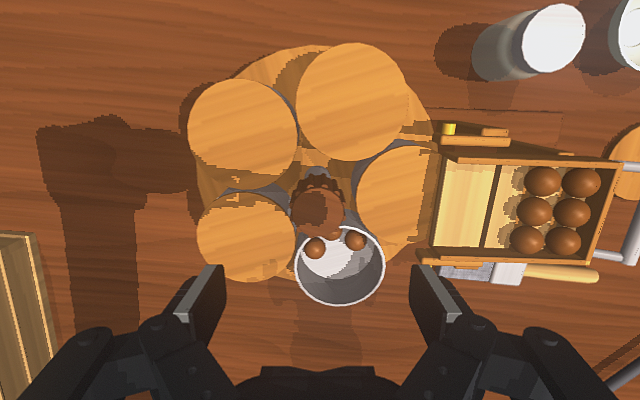

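View pics/t14.png

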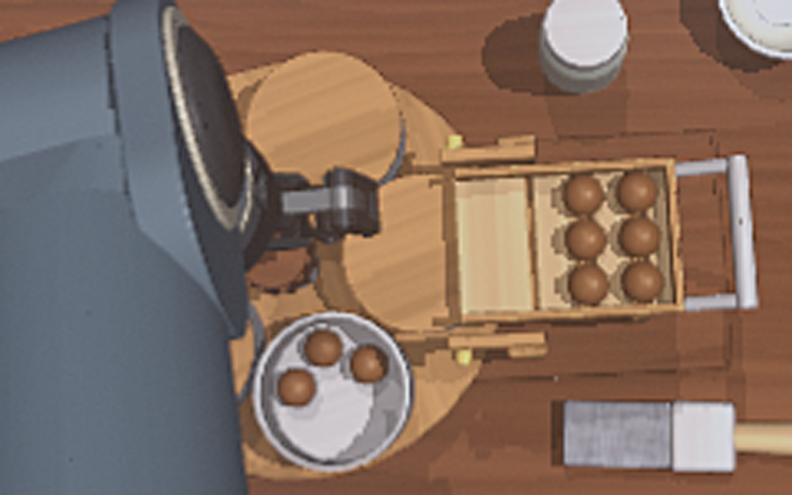

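```bash
python3 -c "
from h import *
from scipy.optimize import least_squares
m=np.load('m.npy',allow_pickle=True).item()
P=[atz('',p,z,m)[:2] for p,z in (((352,102),.097),((242,133),.097),((247,237),.097),((341,266),.092))]
st_=np.array([2,3,4,0])
f=lambda v:np.concatenate([p-v[:2]-.08*np.array([np.cos(v[2]+s*2*np.pi/5),np.sin(v[2]+s*2*np.pi/5)]) for p,s in zip(P,st_)])
r=least_squares(f,[.485,.086,-2.7]);print(r.x,np.degrees(r.x[2]),(r.fun*1000).round(1), 'joint',r.x[2]+1.518)
to([.484,.0873,.112])
"
```

```text
[ 0.48548938  0.08635648 -2.76675412] -158.5233341225545 [-0.1  0.1  1.   0.8  0.1 -0.2 -1.  -0.7] joint -1.248754121677652
t 16.82 tcp [0.486  0.0886 0.2294] xhead 0.096 zax [ 0.003  0.    -1.   ] q [-0.23  0.18 -0.04  1.96  0.01  1.01 -1.75] F [ 0.5 -0.6 -0.1] w 0.995
shift [-0.0024  0.0011  0.1174] yaw None
```

Request:
{"op": "servo_tool", "data": {
  "rows": [
    [[0,0,-0.02],0,1],
    [[0,0,-0.04],0,1],
    [[0,0,-0.05],0,1],
    [[0,0,-0.05],0,1],
    [[0,0,-0.05],0,1],
    [[0,0,-0.05],0,1],
    [[0,0,-0.05],0,1],
    [[0,0,-0.05],0,1],
    [[0,0,-0.05],0,1],
    [[0,0,-0.05],0,1]
  ]
}}

```text
t: 17.65
ee_pos: [0.4857, 0.0886, 0.2789]
tool_rot: [0.0, 0.999, 0.048, 0.001]
wrist_force: [-0.9, 0.1, -0.2]
gripper_width: 0.996
```

```bash
python3 -c "
from h import *
crop(env.snapshot('scene'),(200,100,200,170),4,'pics/s15.png')
to([.484,.0873,.112])
"
```

```text
t 17.7 tcp [0.4857 0.0886 0.279 ] xhead 0.096 zax [ 0.002 -0.    -1.   ] q [-0.23  0.13 -0.03  1.89  0.01  1.12 -1.75] F [-0.1 -0.2  0.4] w 1.001
shift [-0.0022  0.0011  0.167 ] yaw None
```

View pics/s15.png

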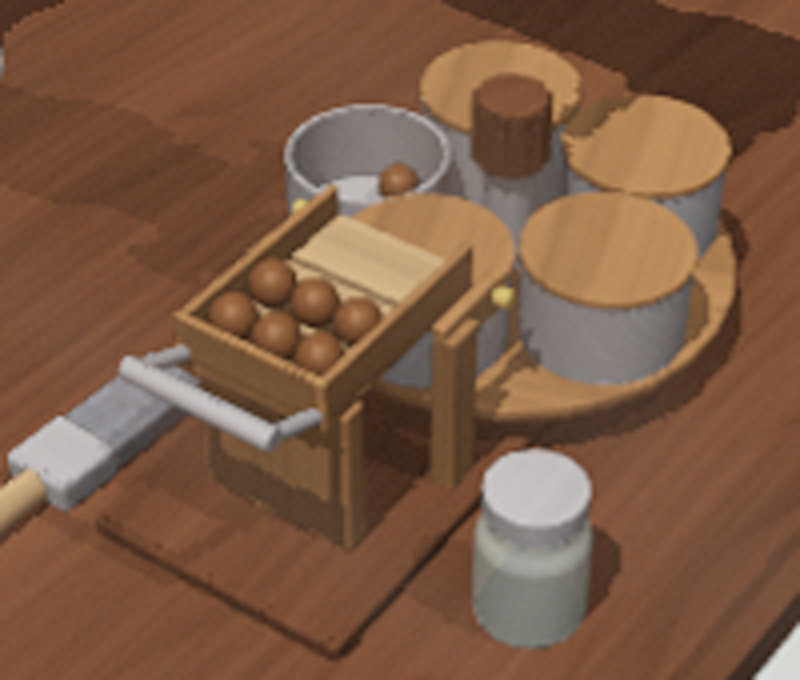

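The wheel is at about -1.25 rad, the tray is flat with six balls in it, and the arm is clear of everything.

```bash
python3 -c "
from cell import env
print(env.sign_off())"
```

```text
the job is handed in; nothing more can be done
None
```

The job is done and handed in at about 17.7 s, well inside the 72 s limit; signing off returned no verdict.

- **Wheel to spout:** I pinched the knob and turned the wheel about 2.66 rad clockwise, which brought the open cup under the spout. It had started slightly off its second click. From the lids, the cup stood within about 1° of the spout line after I let go.
- **Tipping:** I gripped the rod and raised the tray to about 0.27 rad. Only the front three balls rolled into the cup. I then laid the tray flat again and let go.
- **Last click:** I turned the wheel one more click clockwise.

**Last checks:**
- The fitted wheel joint was about -1.25 rad, against a target of -1.2566.
- The top camera showed three balls in the cup. The scene and top cameras showed six balls in the rear grooves.
- In the last pictures the tray looked flat, and nothing around the machine looked moved.
- The open gripper was clear, about 0.28 m above the table, with the force reading near zero.

No check failed. My camera fixes of the knob and wheel centre differed by 2–4 mm, which did not affect any grasp.

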